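Shim the rocking corner of a lasting jig

TASK

The plate of the shoe-lasting jig rocks. Press its corners down on their black dots with the closed fingertips, one at a time, until you find the one that sinks; then let it spring back and press the brass shim beside that corner down flat. Do not press the other three shims, pick anything up, or disturb the things lying around.

Things in the scene. Friction and masses are not known exactly. Their poses are not given: they have to be found in the camera images.
- bed: The jig's fixed dark-green bed, 220 x 330 x 12 mm (x, y, z); origin at the centre of its underside, on the table; x away from the robot, y to the left at yaw 0 (its yaw varies). It carries the plate, and beside each plate corner, outside the plate's left and right edges, a raised brass shim leaf hinged on the bed.
- plate: Aluminium plate, 180 x 150 mm (x, y), top 36 mm above the table (origin: middle of its underside, 26 mm up), on a sprung ball stud, a green shoe last 45 mm high and 52 mm wide fixed along its middle. Under one corner, a different one each time, the hidden pack is too low: that corner sinks about 7 mm at its dot under about 3 N and springs back, while the opposite corner rises. The other three are firm at once.
- corner_a (a point): Black rubber dot, 26 mm across, on top of the plate at its near left (bed -x, +y) corner: the place to press; it moves with the plate. At rest it is at (-70, 55, 36) mm in the bed's frame.
- corner_b (a point): Black rubber dot, 26 mm across, on top of the plate at its near right (bed -x, -y) corner: the place to press; it moves with the plate. At rest it is at (-70, -55, 36) mm in the bed's frame.
- corner_c (a point): Black rubber dot, 26 mm across, on top of the plate at its far right (bed +x, -y) corner: the place to press; it moves with the plate. At rest it is at (70, -55, 36) mm in the bed's frame.
- corner_d (a point): Black rubber dot, 26 mm across, on top of the plate at its far left (bed +x, +y) corner: the place to press; it moves with the plate. At rest it is at (70, 55, 36) mm in the bed's frame.
- shim_a (a joint): Shim leaf of the near left (bed -x, +y) corner, 36 x 56 x 3 mm (bed x, y, z), hinged about bed x along its outer edge at (-70, 146, 20) mm in the bed's frame, free edge towards the plate. In rad: 0 = raised 23 degrees (starts at 0 to 0.06), 0.40 = fully flat. About 2 N at its red dot turns it; it stays where left. At a firm corner the pack stops it after some 0.22 rad.
- pad_a (a point): Red dot on top of the shim leaf of the near left (bed -x, +y) corner, 32 mm from its hinge: the place to press; it moves with the leaf. Raised, it is about 35 mm above the table; with the leaf flat, at (-70, 114, 23) mm in the bed's frame.
- shim_b (a joint): Shim leaf of the near right (bed -x, -y) corner, 36 x 56 x 3 mm (bed x, y, z), hinged about bed x along its outer edge at (-70, -146, 20) mm in the bed's frame, free edge towards the plate. In rad: 0 = raised 23 degrees (starts at 0 to 0.06), 0.40 = fully flat. About 2 N at its red dot turns it; it stays where left. At a firm corner the pack stops it after some 0.22 rad.
- pad_b (a point): Red dot on top of the shim leaf of the near right (bed -x, -y) corner, 32 mm from its hinge: the place to press; it moves with the leaf. Raised, it is about 35 mm above the table; with the leaf flat, at (-70, -114, 23) mm in the bed's frame.
- shim_c (a joint): Shim leaf of the far right (bed +x, -y) corner, 36 x 56 x 3 mm (bed x, y, z), hinged about bed x along its outer edge at (70, -146, 20) mm in the bed's frame, free edge towards the plate. In rad: 0 = raised 23 degrees (starts at 0 to 0.06), 0.40 = fully flat. About 2 N at its red dot turns it; it stays where left. At a firm corner the pack stops it after some 0.22 rad.
- pad_c (a point): Red dot on top of the shim leaf of the far right (bed +x, -y) corner, 32 mm from its hinge: the place to press; it moves with the leaf. Raised, it is about 35 mm above the table; with the leaf flat, at (70, -114, 23) mm in the bed's frame.
- shim_d (a joint): Shim leaf of the far left (bed +x, +y) corner, 36 x 56 x 3 mm (bed x, y, z), hinged about bed x along its outer edge at (70, 146, 20) mm in the bed's frame, free edge towards the plate. In rad: 0 = raised 23 degrees (starts at 0 to 0.06), 0.40 = fully flat. About 2 N at its red dot turns it; it stays where left. At a firm corner the pack stops it after some 0.22 rad.
- pad_d (a point): Red dot on top of the shim leaf of the far left (bed +x, +y) corner, 32 mm from its hinge: the place to press; it moves with the leaf. Raised, it is about 35 mm above the table; with the leaf flat, at (70, 114, 23) mm in the bed's frame.
- tack_tin: Bystander, loose: small open steel tin, 36 mm across, 22 mm high, on the bed between the two left shims; origin at the centre of its underside. To be left alone.
- wax: Bystander, loose: block of orange wax, 36 x 26 x 18 mm, on the bed between the two right shims; origin at the centre of its underside. To be left alone.
- hammer: Bystander, loose: hammer lying on the table left of the bed; origin at the centre of its underside. To be left alone.
- wood_block: Bystander, loose: wooden block, 110 x 45 x 35 mm, on the table right of the bed; origin at the centre of its underside. To be left alone.
- glue_jar: Bystander, loose: jar, 60 mm across, 75 mm high, beyond the bed; origin at the centre of its underside. To be left alone.
- pliers: Bystander, loose: red-handled lasting pliers lying beyond the bed, 150 mm long; origin at the centre of its underside. To be left alone.
- heel_lift: Bystander, loose: black rubber heel, 56 mm across, 20 mm high, right of the bed; origin at the centre of its underside. To be left alone.

How it is judged:
On the way, in this order (a step that is already met when the one before it is completed fails the run):
1. the rocking corner is pressed down by at least 3.5 mm, with the fingers above that corner (((z of corner_a in the frame of bed below 0.0325 m and horizontal distance between the grasp point and corner_a below 0.035 m) or (z of corner_b in the frame of bed below 0.0325 m and horizontal distance between the grasp point and corner_b below 0.035 m) or (z of corner_c in the frame of bed below 0.0325 m and horizontal distance between the grasp point and corner_c below 0.035 m) or (z of corner_d in the frame of bed below 0.0325 m and horizontal distance between the grasp point and corner_d below 0.035 m))), for 0.05 s.
2. the shim of the rocking corner is pressed flat (((value of joint shim_a above 0.36 rad and value of joint each of shim_b, shim_c, shim_d below 0.12 rad) or (value of joint each of shim_a, shim_c, shim_d below 0.12 rad and value of joint shim_b above 0.36 rad) or (value of joint each of shim_a, shim_b, shim_d below 0.12 rad and value of joint shim_c above 0.36 rad) or (value of joint each of shim_a, shim_b, shim_c below 0.12 rad and value of joint shim_d above 0.36 rad))), for 0.2 s.
At the end, for the whole second after the job is handed in: The rocking corner's shim is flat (joint above 0.36 rad of 0.40; only that one can go flat), the other three are still raised (below 0.12 rad), the plate is back level (each corner within 2.5 mm of its rest height), and the bystanders are at rest (((value of joint shim_a above 0.36 rad and value of joint each of shim_b, shim_c, shim_d below 0.12 rad) or (value of joint each of shim_a, shim_c, shim_d below 0.12 rad and value of joint shim_b above 0.36 rad) or (value of joint each of shim_a, shim_b, shim_d below 0.12 rad and value of joint shim_c above 0.36 rad) or (value of joint each of shim_a, shim_b, shim_c below 0.12 rad and value of joint shim_d above 0.36 rad)) and z of corner_a in the frame of bed between 0.0335 and 0.0385 m and z of corner_b in the frame of bed between 0.0335 and 0.0385 m and z of corner_c in the frame of bed between 0.0335 and 0.0385 m and z of corner_d in the frame of bed between 0.0335 and 0.0385 m and linear speed of each of tack_tin, wax, hammer, wood_block, glue_jar, pliers, heel_lift below 0.02 m/s); the robot touches nothing.
It fails at once if a bystander is moved by more than 30 mm (distance of any of tack_tin, wax, hammer, wood_block, glue_jar, pliers, heel_lift from where it was at the start of the episode above 0.03 m).
It fails at once if a bystander is lifted by more than 12 mm (height (world z) of any of tack_tin, wax above 0.024 m or height (world z) of any of hammer, wood_block, glue_jar, pliers, heel_lift above 0.012 m).
It fails at once if the plate is pried up: a corner is more than 15 mm above its rest height (z of any of corner_a, corner_b, corner_c, corner_d in the frame of bed above 0.052 m).
It also fails if it takes over 54 s, if anything falls off the work surface, if the arm or the gripper's body presses on something with over 40 N, if the wrist force passes 120 N, or if a joint passes its speed limit or range.

ROBOT

A 7-joint arm with a two-finger parallel gripper is mounted at the origin on the work surface. World frame = base frame: x ahead of the robot, y to its left, z up, the work surface at z = 0. Lengths are in m, angles in rad, forces in N, time in s.
With the tool pointing down it reaches from about 0.35 to 0.9 m from the base axis. Payload 7.2 kg.
Tool frame: the origin (TCP) lies at the very end of the fingers, on their centre line; the grasp point (between the pads) lies 19 mm behind it; z points along the fingers, x is the direction in which the jaws open and shut, and the axes are right-handed (so a half turn about z gives the same grasp; the last joint's range is limited). The gripper opens to 88 mm and grips with 3 to 60 N. Pads are 20 mm wide; open, the fingers measure 115 mm over their backs; the gripper's body (75 mm by 178 mm) begins 61 mm behind the grasp point.
Start: joints at [1.25, 0.411, -0.013, 1.596, 0.006, 1.134, -0.082], TCP at [0.156, -0.605, 0.223] pointing down, gripper open.
Joint ranges: [-2.95, 2.95], [-0.29, 1.99], [-1.47, 1.44], [0.14, 2.54], [-1.03, 4.17], [0.13, 1.85], [-2.86, 2.86]. Speed limits (rad/s): [2.39, 2.39, 3.01, 3.01, 3.14, 3.14, 3.14].

INTERFACE

Orientations are given as a unit quaternion [x, y, z, w].
In Python, from rig import env, vision, workorder gives the robot as it stands. The module is installed in compiled form; this text tells all that it offers.
- The arm moves only by the shell command python3 -m inch 'ROWS' [FORCE]. ROWS is text: rows parted by semicolons, each of 7 numbers parted by spaces: the shift along the tool's x, y, z in m, then the turn, a rotation vector about the tool's x, y, z in rad, then the opening, from 0 (shut) to 1 (fully open). A call has 1 to 20 rows; each row shifts and turns the commanded pose from where the row before left it, along the tool's axes as they then stand; what a row does not reach is not made up. A row lasts 1/10 s, in which the tool goes at most 50 mm and 8.59 degrees, less where a joint would pass 70% of its speed; a pose out of reach is approached as far as the arm can. A call is refused whole if a number of a shift passes 0.05 or a number of a turn 0.15, either way. A call with a gripper value outside its range is refused whole. The fingers move at their own pace and stop on an object; FORCE is the grip in N (left out, the last holds). Time passes only in rows, so rows that do not move let the fingers close. It gives the time, the measured TCP pose, the force and the opening at its end, in the units of the state.
- env.state(): the state, without advancing time (a new reading comes with each control period).
- vision.get_image(name): name is "scene" or "top" or "wrist"; returns a dict with "image" (384x512x3 uint8, red, green, blue), "depth" (384x512 float32, m along the optical axis (not along the pixel's ray), 0 where there is no reading), "intrinsics" (3x3 intrinsics, pixels), "cam_to_world" (4x4, takes a point from camera to world coordinates). Camera axes: x right, y down, z forward; pixel columns grow to the right and rows downward; lengths in m; the calibration is good to about 2 mm. The wrist camera is an equidistant fisheye: a pixel r from the principal point sees the ray r / f radians off the axis. A picture is of the moment at which its call begins.
- workorder.sign_off(): hands the job in, once; it reports no verdict.
The state is a dict: "t": time; "q": joint angles; "joint_vel": joint speeds; "tau": joint torques, N m; "eef_pos": TCP position; "eef_rot": TCP orientation; "contact_force": force on the tool from outside, world axes, zero at the start; "wrist_torque": the same for the moment, N m; "gripper_width": finger opening in m.
Only numpy, scipy, OpenCV 4.12 (cv2) and the standard library are available. Lean on these libraries where they do the work, as an engineer would, in place of code of your own. Each camera call takes 0.05 s, during which the arm holds its last target. There are 200 camera calls.

## Working session

There is one attempt and no reset: what is moved stays moved. The work goes in short steps, Python scripts to look and compute and a shell command to move; the robot and the scene stay as the last step left them, time stands still between calls to the robot, and variables do not carry over. Pictures are saved under pics/ and viewed, about 8 in all and at most 12, crops included, and the job is handed in when it is done.

```bash
mkdir -p pics
python3 - <<'E'
from rig import env, vision
import cv2, numpy as np, pickle
s=env.state(); print({k:np.round(v,3) for k,v in s.items()})
d={n:vision.get_image(n) for n in("top","scene")}
pickle.dump(d,open("im.pkl","wb"))
for n in d:
    cv2.imwrite(f"pics/{n}0.png",d[n]["image"][:,:,::-1]); print(n,d[n]["intrinsics"].round(1).tolist(),d[n]["cam_to_world"].round(3).tolist())
E
```

```text
{'t': np.float64(0.0), 'q': array([ 1.25 ,  0.412, -0.013,  1.597,  0.006,  1.134, -0.082]), 'joint_vel': array([ 0.002,  0.002, -0.001, -0.   , -0.001,  0.002, -0.001]), 'tau': array([ 1.0000e-03, -5.8794e+01,  6.4200e-01, -2.9108e+01, -5.4000e-02,
        1.8000e-02,  0.0000e+00]), 'eef_pos': array([ 0.156, -0.605,  0.222]), 'eef_rot': array([ 0.791, -0.612, -0.001, -0.   ]), 'contact_force': array([-0.531,  0.192, -0.729]), 'wrist_torque': array([-0.05 ,  0.02 ,  0.027]), 'gripper_width': np.float64(0.088)}
top [[401.5, 0.0, 256.6], [0.0, 401.5, 184.0], [0.0, 0.0, 1.0]] [[-0.029, -0.998, 0.059, 0.532], [-0.999, 0.031, 0.021, 0.053], [-0.023, -0.059, -0.998, 1.112], [0.0, 0.0, 0.0, 1.0]]
scene [[457.5, 0.0, 247.5], [0.0, 457.5, 198.4], [0.0, 0.0, 1.0]] [[0.828, 0.363, -0.428, 1.057], [0.561, -0.537, 0.63, -0.625], [-0.001, -0.762, -0.648, 0.777], [0.0, 0.0, 0.0, 1.0]]
```

View pics/top0.png

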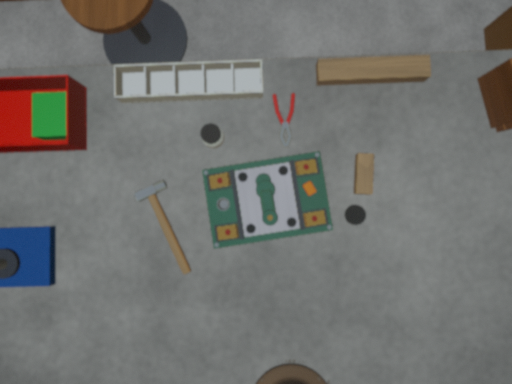

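View pics/scene0.png

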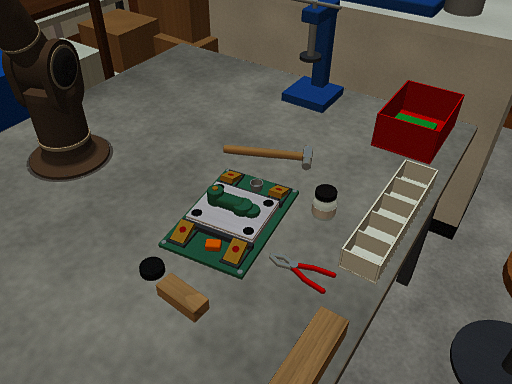

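The top view shows the bed around (267,199), yawed slightly. The black dots are d (243,177), c (283,170), a (250,229) and b (292,222). The scene view shows the same layout with the bystanders clear of the plate.

```bash
cat > h.py <<'E'
import numpy as np, cv2
from scipy.spatial.transform import Rotation as R
def ray(c,u,v,z):
    K,T=c["intrinsics"],c["cam_to_world"]
    d=T[:3,:3]@np.linalg.solve(K,[u,v,1]); p=T[:3,3]; return p+d*(z-p[2])/d[2]
def pix(c,p):
    K,T=c["intrinsics"],c["cam_to_world"]
    q=K@(T[:3,:3].T@(np.asarray(p)-T[:3,3])); return q[:2]/q[2]
L=np.array([[-70,55],[-70,-55],[70,-55],[70,55]])/1000
def fit(W):
    A,B=L-L.mean(0),W-W.mean(0)
    y=np.arctan2((A[:,0]*B[:,1]-A[:,1]*B[:,0]).sum(),(A*B).sum())
    return W.mean(0),y,np.array([[np.cos(y),-np.sin(y)],[np.sin(y),np.cos(y)]])
def centroid(c,guess,r=7,thr=80):
    g=c["image"].max(2).astype(float); u,v=map(int,np.round(guess))
    yy,xx=np.mgrid[v-r:v+r+1,u-r:u+r+1]; w=np.clip(thr*1.4-g[v-r:v+r+1,u-r:u+r+1],0,60)
    n,l,s,ce=cv2.connectedComponentsWithStats((w>0).astype(np.uint8))
    k=l[r,r]; w=w*(l==k)
    return (xx*w).sum()/w.sum(),(yy*w).sum()/w.sum(),s[k,4]
E
python3 - <<'E'
import pickle; from h import *
d=pickle.load(open("im.pkl","rb"))
G={"top":[(250,229),(292,222),(283,170),(243,177)],"scene":[(217,187),(196,212),(248,231),(268,203)]}
for n in G:
    W=[]
    for g in G[n]:
        u,v,a=centroid(d[n],g); W.append(ray(d[n],u,v,.036)[:2]); print(n,g,round(u,1),round(v,1),a,W[-1].round(4))
    W=np.array(W); o,y,M=fit(W); print(o.round(4),round(y,4),"resid mm",((W-o-L@M.T)*1e3).round(1).tolist())
    if n=="top": print([pix(d["scene"],[*(o+M@p),.036]).round().tolist() for p in L])
E
```

```text
top (250, 229) 250.4 228.2 59 [0.4787 0.0959]
top (292, 222) 291.2 221.7 63 [ 0.4928 -0.0134]
top (283, 170) 282.8 170.0 60 [0.6317 0.0044]
top (243, 177) 242.3 176.5 60 [0.6177 0.1136]
[0.5552 0.0501] 0.1272 resid mm [[-0.1, 0.1], [0.0, -0.1], [0.0, -0.0], [0.1, 0.0]]
[[219.0, 186.0], [197.0, 211.0], [248.0, 229.0], [268.0, 202.0]]
scene (217, 187) nan nan 60 [nan nan]
scene (196, 212) 196.3 212.3 67 [ 0.4945 -0.0167]
scene (248, 231) 248.0 230.5 74 [0.633  0.0013]
scene (268, 203) 268.0 202.8 63 [0.6192 0.1098]
[nan nan] nan resid mm [[nan, nan], [nan, nan], [nan, nan], [nan, nan]]h.py:19: RuntimeWarning: invalid value encountered in scalar divide
  return (xx*w).sum()/w.sum(),(yy*w).sum()/w.sum(),s[k,4]
```

```bash
python3 -m inch '-.027 -.0264 0 0 0 0 0;-.027 -.0264 0 0 0 0 0;-.027 -.0264 0 0 0 0 0;-.027 -.0264 0 0 0 0 0;-.027 -.0264 0 0 0 0 0;-.027 -.0264 0 0 0 0 0;-.027 -.0264 0 0 0 0 0;-.027 -.0264 0 0 0 0 0;-.027 -.0264 0 0 0 0 0;-.027 -.0264 0 0 0 0 0;-.027 -.0264 0 0 0 0 0;-.027 -.0264 0 0 0 0 0;-.027 -.0264 0 0 0 0 0;-.027 -.0264 0 0 0 0 0;-.027 -.0264 0 0 0 0 0;-.027 -.0264 0 0 0 0 0;-.027 -.0264 0 0 0 0 0;-.027 -.0264 0 0 0 0 0;0 0 0 0 0 0 0;0 0 0 0 0 0 0' 20
cat > st.py <<'E'
from rig import env
from h import *
import sys
s=env.state(); p=s["eef_pos"]; T=R.from_quat(s["eef_rot"])
y=.127; o=np.array([.556,.0486]); M=np.array([[np.cos(y),-np.sin(y)],[np.sin(y),np.cos(y)]])
print("t",round(s["t"],2),"p",p.round(4),"F",s["contact_force"].round(2),"w",s["gripper_width"].round(4),"down err",T.as_matrix()[:,2].round(3))
for n,l in zip("abcd",L):
    for k,h,q in(("corner",.036,l),("pad",.035,[l[0],np.sign(l[1])*.114])):
        if n in sys.argv[1:] : print(k,n,"tool shift",T.inv().apply(np.array([*(o+M@q),h])-p).round(4))
E
python3 st.py b
```

```text
t: 2.1
eef_pos: [0.4946, -0.0152, 0.2221]
eef_rot: [0.791, -0.612, -0.0, 0.0]
contact_force: [0.7, 0.3, 0.6]
gripper_width: 0.0004Traceback (most recent call last):
  File "st.py", line 6, in <module>
    print("t",round(s["t"],2),"p",p.round(4),"F",s["contact_force"].round(2),"w",s["gripper_width"].round(4),"down err",T.as_matrix()[:,2].round(3))
                                                                                 ^^^^^^^^^^^^^^^^^^^^^^^^
AttributeError: 'float' object has no attribute 'round'
```

```bash
sed -i 's/s\["gripper_width"\].round(4)/round(float(s["gripper_width"]),4)/' st.py
python3 -m inch '0 0 .034 0 0 0 0;0 0 .034 0 0 0 0;0 0 .034 0 0 0 0;0 0 .034 0 0 0 0;0 0 .030 0 0 0 0;0 0 .010 0 0 0 0;0 0 0 0 0 0 0'; python3 st.py b
python3 -m inch '0 0 .003 0 0 0 0;0 0 .003 0 0 0 0;0 0 .002 0 0 0 0;0 0 .001 0 0 0 0;0 0 0 0 0 0 0'
```

```text
t: 2.8
eef_pos: [0.4936, -0.0168, 0.0457]
eef_rot: [0.79, -0.613, -0.001, 0.001]
contact_force: [0.2, -0.3, 0.1]
gripper_width: 0.0006
t 2.8 p [ 0.4936 -0.0168  0.0457] F [ 0.22 -0.31  0.11] w 0.0006 down err [-0.003 -0.    -1.   ]
corner b tool shift [-0.002  -0.0005  0.0097]
pad b tool shift [0.0566 0.0069 0.0107]
t: 3.3
eef_pos: [0.495, -0.0157, 0.0379]
eef_rot: [0.791, -0.612, 0.0, -0.0]
contact_force: [-0.4, 0.3, -0.7]
gripper_width: 0.0003
```

```bash
python3 -m inch '0 0 .001 0 0 0 0;0 0 .001 0 0 0 0;0 0 .001 0 0 0 0;0 0 0 0 0 0 0'; python3 -m inch '0 0 .001 0 0 0 0;0 0 .001 0 0 0 0;0 0 0 0 0 0 0'
```

```text
t: 3.7
eef_pos: [0.4951, -0.0159, 0.0356]
eef_rot: [0.791, -0.612, 0.0, 0.0]
contact_force: [-3.2, -0.9, 13.9]
gripper_width: 0.0004
t: 4.0
eef_pos: [0.4953, -0.016, 0.035]
eef_rot: [0.791, -0.612, 0.001, 0.0]
contact_force: [-8.8, -1.3, 32.5]
gripper_width: 0.0004
```

B is firm (32 N at z 0.035). I'll lift clear of the last and move on to a.

```bash
python3 -m inch '0 0 -.04 0 0 0 0;0 0 -.04 0 0 0 0;0 0 0 0 0 0 0'; python3 st.py a d
```

```text
t: 4.3
eef_pos: [0.4979, -0.0154, 0.1171]
eef_rot: [0.791, -0.612, 0.003, -0.002]
contact_force: [1.2, 0.2, 0.4]
gripper_width: -0.0
t 4.3 p [ 0.4979 -0.0154  0.1171] F [1.19 0.22 0.39] w -0.0 down err [ 0.008 -0.    -1.   ]
corner a tool shift [-0.1109 -0.0091  0.0809]
pad a tool shift [-0.1695 -0.0165  0.0818]
corner d tool shift [-0.0934 -0.148   0.082 ]
pad d tool shift [-0.1519 -0.1554  0.0829]
```

```bash
python3 -m inch '-.037 -.0035 0 0 0 0 0;-.037 -.0035 0 0 0 0 0;-.036 -.004 0 0 0 0 0;0 0 0 0 0 0 0;0 0 .035 0 0 0 0;0 0 .030 0 0 0 0;0 0 .004 0 0 0 0;0 0 0 0 0 0 0'; python3 st.py a
```

```text
t: 5.1
eef_pos: [0.4773, 0.0931, 0.0429]
eef_rot: [0.791, -0.612, -0.001, 0.001]
contact_force: [0.7, 0.2, 0.2]
gripper_width: 0.0007
t 5.1 p [0.4773 0.0931 0.0429] F [0.69 0.25 0.21] w 0.0007 down err [-0.002 -0.    -1.   ]
corner a tool shift [-0.0006 -0.0026  0.0069]
pad a tool shift [-0.0591 -0.01    0.0079]
```

```bash
python3 -m inch '0 0 .003 0 0 0 0;0 0 .002 0 0 0 0;0 0 .002 0 0 0 0;0 0 .001 0 0 0 0;0 0 0 0 0 0 0'; python3 -m inch '0 0 .001 0 0 0 0;0 0 .001 0 0 0 0;0 0 .001 0 0 0 0;0 0 0 0 0 0 0'
```

```text
t: 5.6
eef_pos: [0.4784, 0.0935, 0.0361]
eef_rot: [0.791, -0.612, 0.0, -0.0]
contact_force: [-0.2, 0.5, 3.3]
gripper_width: 0.0011
t: 6.0
eef_pos: [0.4785, 0.0937, 0.035]
eef_rot: [0.791, -0.612, 0.001, -0.0]
contact_force: [-8.6, -2.1, 31.5]
gripper_width: 0.0006
```

A is firm too. Next is d.

```bash
python3 -m inch '0 0 -.04 0 0 0 0;0 0 -.01 0 0 0 0;.0045 -.0348 0 0 0 0 0;.0045 -.0348 0 0 0 0 0;.0045 -.0348 0 0 0 0 0;.0042 -.0348 0 0 0 0 0;0 0 0 0 0 0 0;0 0 .035 0 0 0 0;0 0 .003 0 0 0 0;0 0 0 0 0 0 0'; python3 st.py d
```

```text
t: 7.0
eef_pos: [0.6156, 0.1109, 0.0437]
eef_rot: [0.791, -0.612, -0.001, 0.001]
contact_force: [-0.2, 0.8, -1.0]
gripper_width: 0.0002
t 7.0 p [0.6156 0.1109 0.0437] F [-0.17  0.75 -1.01] w 0.0002 down err [-0.003 -0.001 -1.   ]
corner d tool shift [-0.0003 -0.0031  0.0077]
pad d tool shift [-0.0588 -0.0105  0.0087]
```

```bash
python3 -m inch '0 -.001 .003 0 0 0 0;0 0 .002 0 0 0 0;0 0 .002 0 0 0 0;0 0 .001 0 0 0 0;0 0 0 0 0 0 0'; python3 -m inch '0 0 .001 0 0 0 0;0 0 .001 0 0 0 0;0 0 .001 0 0 0 0;0 0 0 0 0 0 0'
```

```text
t: 7.5
eef_pos: [0.6182, 0.1115, 0.0368]
eef_rot: [0.791, -0.612, 0.0, -0.0]
contact_force: [0.2, -0.0, -0.2]
gripper_width: 0.0003
t: 7.9
eef_pos: [0.6185, 0.1115, 0.0356]
eef_rot: [0.791, -0.612, 0.001, -0.0]
contact_force: [-6.1, -0.3, 15.0]
gripper_width: 0.0006
```

D is firm (15 N with no sinking). Now c.

```bash
python3 -m inch '0 0 -.04 0 0 0 0;0 0 -.04 0 0 0 0;0 0 0 0 0 0 0;.037 .0046 0 0 0 0 0;.037 .0046 0 0 0 0 0;.035 .0046 0 0 0 0 0;0 0 0 0 0 0 0;0 0 .035 0 0 0 0;0 0 .030 0 0 0 0;0 0 .003 0 0 0 0;0 0 0 0 0 0 0'; python3 st.py c
```

```text
t: 9.0
eef_pos: [0.6315, 0.0031, 0.0451]
eef_rot: [0.791, -0.612, -0.001, 0.0]
contact_force: [0.2, -0.2, 1.2]
gripper_width: 0.0006
t 9.0 p [0.6315 0.0031 0.0451] F [ 0.21 -0.16  1.18] w 0.0006 down err [-0.002  0.    -1.   ]
corner c tool shift [ 0.0004 -0.0009  0.0091]
pad c tool shift [0.0589 0.0066 0.01  ]
```

```bash
python3 -m inch '0 0 .003 0 0 0 0;0 0 .002 0 0 0 0;0 0 .002 0 0 0 0;0 0 .001 0 0 0 0;0 0 0 0 0 0 0'; python3 -m inch '0 0 .001 0 0 0 0;0 0 .001 0 0 0 0;0 0 .001 0 0 0 0;0 0 .001 0 0 0 0;0 0 0 0 0 0 0'
```

```text
t: 9.5
eef_pos: [0.6321, 0.0024, 0.0378]
eef_rot: [0.791, -0.612, 0.0, -0.0]
contact_force: [-0.8, 0.1, -0.3]
gripper_width: 0.0005
t: 10.0
eef_pos: [0.6324, 0.0023, 0.0337]
eef_rot: [0.791, -0.612, 0.0, -0.0]
contact_force: [1.2, -0.1, 1.0]
gripper_width: 0.0007
```

C sinks: at z 0.0337 the force is still only about 1 N. I'll press further.

```bash
python3 -m inch '0 0 .001 0 0 0 0;0 0 .001 0 0 0 0;0 0 .001 0 0 0 0;0 0 .001 0 0 0 0;0 0 0 0 0 0 0;0 0 0 0 0 0 0'
python3 - <<'E'
from rig import vision; import cv2
i=vision.get_image("scene")["image"][150:270,150:310,::-1]
cv2.imwrite("pics/c1.png",cv2.resize(i,None,fx=4,fy=4,interpolation=cv2.INTER_CUBIC))
E
```

```text
t: 10.6
eef_pos: [0.6325, 0.0023, 0.0299]
eef_rot: [0.791, -0.612, 0.0, -0.0]
contact_force: [2.3, -0.8, 2.3]
gripper_width: 0.0003
```

View pics/c1.png

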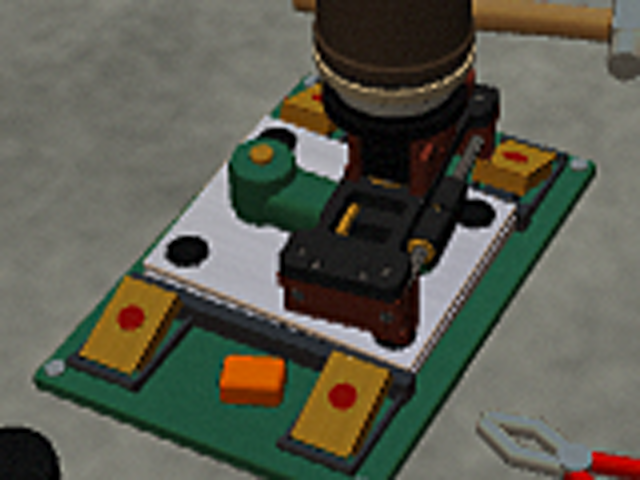

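The crop shows the fingertips on dot c at crop (395,335), with that corner visibly lower and all shims still raised. The red pad c is at (342,397). I'll release and go to pad c.

```bash
python3 -m inch '0 0 -.006 0 0 0 0;0 0 -.030 0 0 0 0;0 0 0 0 0 0 0;.0295 .0038 0 0 0 0 0;.0290 .0037 0 0 0 0 0;0 0 0 0 0 0 0;0 0 .018 0 0 0 0;0 0 0 0 0 0 0;0 0 0 0 0 0 0'; python3 st.py c;  python3 - <<'E'
from rig import vision; import cv2
i=vision.get_image("scene")["image"][150:270,150:310,::-1]
cv2.imwrite("pics/c2.png",cv2.resize(i,None,fx=4,fy=4,interpolation=cv2.INTER_CUBIC))
E
```

```text
t: 11.55
eef_pos: [0.6385, -0.055, 0.0471]
eef_rot: [0.791, -0.612, -0.001, 0.0]
contact_force: [-0.3, 0.7, 0.4]
gripper_width: 0.0005
t 11.55 p [ 0.6385 -0.055   0.0471] F [-0.33  0.72  0.38] w 0.0005 down err [-0.002  0.001 -1.   ]
corner c tool shift [-0.0576 -0.0087  0.0112]
pad c tool shift [ 0.0009 -0.0012  0.0121]
```

View pics/c2.png

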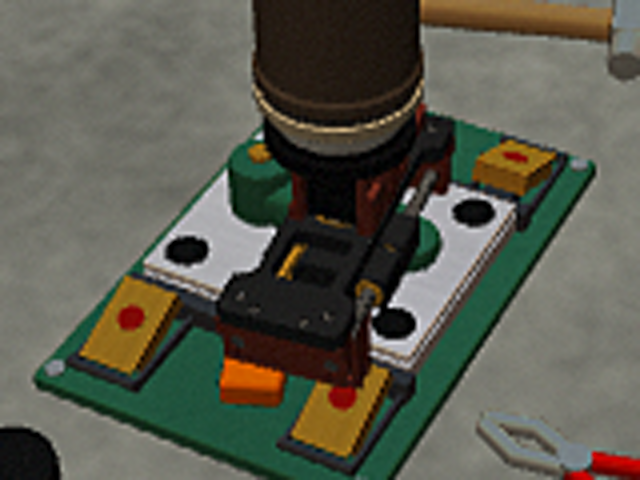

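The plate has sprung back level, and the fingertips sit just above red pad c at crop (342,390). Pressing.

```bash
python3 -m inch '0 0 .004 0 0 0 0;0 0 .004 0 0 0 0;0 0 .003 0 0 0 0;0 0 .003 0 0 0 0;0 0 .003 0 0 0 0;0 0 .002 0 0 0 0;0 0 0 0 0 0 0'; python3 -m inch '0 0 .001 0 0 0 0;0 0 .001 0 0 0 0;0 0 .001 0 0 0 0;0 0 0 0 0 0 0;0 0 0 0 0 0 0'
```

```text
t: 12.3
eef_pos: [0.6393, -0.0561, 0.0283]
eef_rot: [0.791, -0.612, -0.0, 0.0]
contact_force: [0.5, -0.1, -0.0]
gripper_width: 0.0004
t: 12.8
eef_pos: [0.6394, -0.0562, 0.0256]
eef_rot: [0.791, -0.612, 0.0, 0.0]
contact_force: [-0.1, 0.2, 0.4]
gripper_width: 0.0008
```

```bash
python3 -m inch '0 0 .001 0 0 0 0;0 0 .001 0 0 0 0;0 0 .001 0 0 0 0;0 0 0 0 0 0 0'; python3 -m inch '0 0 .001 0 0 0 0;0 0 .001 0 0 0 0;0 0 0 0 0 0 0;0 0 0 0 0 0 0'
```

```text
t: 13.2
eef_pos: [0.6394, -0.056, 0.0233]
eef_rot: [0.791, -0.612, 0.0, 0.0]
contact_force: [-3.2, 1.0, 6.6]
gripper_width: 0.0007
t: 13.6
eef_pos: [0.6396, -0.056, 0.0229]
eef_rot: [0.791, -0.612, 0.001, 0.0]
contact_force: [-7.6, -0.2, 19.1]
gripper_width: 0.0005
```

It bottoms at z 0.0229 with 19 N, so the leaf is flat. I'll raise straight up to 0.2 m, slide right out of view and check.

```bash
python3 -m inch '0 0 -.02 0 0 0 0;0 0 -.04 0 0 0 0;0 0 -.04 0 0 0 0;0 0 -.04 0 0 0 0;0 0 -.04 0 0 0 0;.04 .01 0 0 0 0 0;.04 .01 0 0 0 0 0;.04 .01 0 0 0 0 0;.04 .01 0 0 0 0 0;.04 .01 0 0 0 0 0;.04 .01 0 0 0 0 0;.04 .01 0 0 0 0 0;0 0 0 0 0 0 0;0 0 0 0 0 0 0;0 0 0 0 0 0 0'
python3 - <<'E'
from rig import vision; import cv2, numpy as np
from h import *
a=vision.get_image("scene"); i=a["image"][150:270,150:310,::-1]
b=vision.get_image("top"); j=b["image"][120:260,130:380,::-1]
cv2.imwrite("pics/f1.png",cv2.resize(i,None,fx=4,fy=4,interpolation=cv2.INTER_CUBIC))
cv2.imwrite("pics/f2.png",cv2.resize(j,None,fx=3,fy=3,interpolation=cv2.INTER_CUBIC))
W=[]
for g in[(250,229),(292,222),(283,170),(243,177)]:
    u,v,_=centroid(b,g); W.append(ray(b,u,v,.036)[:2])
print(np.round(W,4).tolist())
E
```

```text
t: 15.1
eef_pos: [0.642, -0.3431, 0.2004]
eef_rot: [0.791, -0.612, -0.0, -0.0]
contact_force: [0.1, 0.4, -0.1]
gripper_width: 0.0004
[[0.4788, 0.0959], [0.4928, -0.0135], [0.6317, 0.0044], [0.6177, 0.1136]]
```

View pics/f1.png

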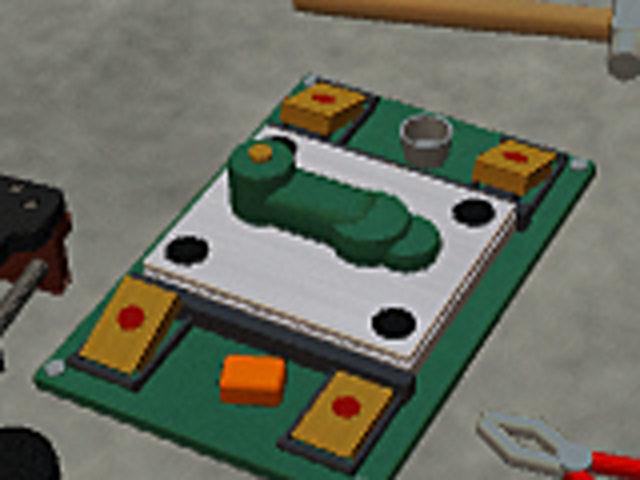

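View pics/f2.png

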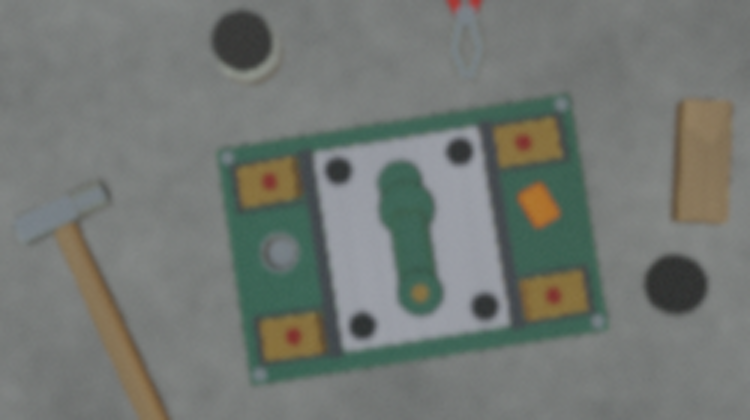

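Shim c looks flat in f1, its pad having moved to crop (346,407). The other three are raised and the bystanders are in place. I'll quantify pad c's height before signing off.

Run:
```python
from rig import vision,env
import pickle
from h import *
d=pickle.load(open("im.pkl","rb"))["scene"]; e=vision.get_image("scene")
y=.127;M=np.array([[np.cos(y),-np.sin(y)],[np.sin(y),np.cos(y)]]);o=np.array([.5565,.0475])
for n,q in zip("abcd",np.sign(L)):
    l=[.07*q[0],.114*q[1]]; f=pix(e,[*(o+M@l),.023]); th=.40
    def pad(a):
        # dot on top face 32 mm along the leaf, 3 mm above its underside hinge
        return pix(e,[*(o+M@[.07*q[0],q[1]*(.146-.032*np.cos(a)+.003*np.sin(a))]),.020+.032*np.sin(a)+.003*np.cos(a)])
    r=[]
    for c in(d,e):
        im=c["image"].astype(int); m=(im[:,:,0]>90)&(im[:,:,1]<.35*im[:,:,0]); yy,xx=np.nonzero(m)
        k=np.hypot(xx-f[0],yy-f[1]+2)<7; r.append((xx[k].mean().round(2),yy[k].mean().round(2)))
    print(n,"before",*r[0],"after",*r[1],"pred raised",pad(th).round(1),"0.22",pad(.18).round(1),"flat",pad(0).round(1))
s=env.state();print(s["t"],s["joint_vel"].round(3))
```

```text
a before 230.67 174.33 after 230.67 174.33 pred raised [230.5 173.5] 0.22 [230.1 176. ] flat [229.9 177.9]
b before 182.32 229.0 after 182.39 228.96 pred raised [182.1 228.4] 0.22 [183.  229.7] flat [183.4 231.2]
c before 235.23 248.57 after 235.86 251.18 pred raised [235.3 248.3] 0.22 [235.9 249.6] flat [236.2 251. ]
d before 278.33 188.56 after 278.33 188.56 pred raised [278.5 188.4] 0.22 [277.9 191. ] flat [277.7 192.9]
15.25 [ 0.001 -0.001  0.006 -0.001  0.002 -0.001  0.   ]
```

The measurements agree: pad c moved 2.6 px (2.7 px predicted for flat), and pads a, b and d have not moved.

```bash
python3 -c "
from rig import workorder
print(workorder.sign_off())"
```

```text
the job is handed in; nothing more can be done
None
```

The rocking corner was c (far right). I pressed its shim flat and handed the job in at about 15 s of the 54 s allowed.

- **Finding the corner:** I pressed b, a and d, and all three were firm, reaching 15–32 N at z ≈ 0.035 m. Corner c sank about 6 mm under 2–3 N.
- **Pressing the shim:** I let c spring back, then pressed shim c until it stopped at z = 0.0229 m with 19 N. That matches the flat height of 0.023 m. I then moved the arm clear.
- **Last checks:**
  - Pad c moved 2.6 px in the scene view, against 2.7 px predicted for fully flat.
  - Pads a, b and d had not moved (0.1 px at most).
  - All four plate dots were back within 0.1 mm of their starting positions in the top view.
  - The bystanders looked undisturbed by eye; I did not measure them.
- **Disagreement:** the two cameras differed by about 3 mm on where the jig lay. I used values in between, well inside the 13 mm radius of the dots. No check failed.

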